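# Fold a parcel's two flaps right back to bare the mug

## Task

A parcel carton stands on the desk with its top flap a little ajar over a second flap that is shut. Fold the top flap right back over the side it is hinged on, then the flap under it right back over the opposite side, so that both stick out about level or droop and the mug inside lies open to view. A tall box packed beside the mug leaves room under the second flap's edge at one end only, so feel or look for it. Work gently: do not press hard on the carton, keep off the mug, leave the other things on the desk where they are, and let go of everything at the end.

Things in the scene. Friction and masses are not known exactly. Their poses are not given: they have to be found in the camera images.
- carton: Brown cardboard carton, fixed to the desk: 160 mm along its x, 200 mm along y, 140 mm high, walls and floor 5 mm. Origin at the centre of its underside; z up; turned by up to 0.45 rad. Two end flaps hang down outside its x ends, 8 mm off the wall, and stay there. Both working flaps hinge on lines along its x: top flap at the +y wall, under flap at the -y wall. Mouth open under the flaps.
- top_flap (a joint): Top flap's angle, rad. 0: shut, level towards -y over the under flap; starts ajar, 0.33 to 0.5; 1.57 upright; 3.14 folded back level, pointing out to +y; stop at 3.5. Stiff crease (about 0.15 N m, 1 to 2 N at the edge): it stays wherever it is left. Ajar, it jams if its edge is pushed sideways by an upright finger; lift it from beneath with tilted fingers.
- under_flap (a joint): Under flap's angle, rad. 0: shut, level towards +y, its edge over the carton's middle; starts 0 to 0.1; 1.57 upright; 3.14 folded back level, pointing out to -y; stop at 3.5. Same stiff crease: stays wherever it is left. If lifted first it carries the top flap up. With the top flap folded away its edge can be hooked from below, through the mouth's +y half, over the short box.
- top_flap_edge (a point): Middle of the top flap's free edge, half-way through its thickness. The flap is a 4 mm cardboard plate, 154 mm along the carton's x, 130 mm from hinge to edge; its hinge line is at carton y = +100 mm, 145 mm above the desk, at the underside of the shut flap. At the start this edge is 42 to 62 mm above the carton's top.
- under_flap_edge (a point): Middle of the under flap's free edge, half-way through its thickness. The flap is a 4 mm cardboard plate, 154 mm along the carton's x, 100 mm from hinge to edge; its hinge line is at carton y = -100 mm, 140 mm above the desk, at the underside of the shut flap.
- mug_center (a point): Centre (half-way up) of the pale blue mug standing loose inside the carton's -y half: 76 mm across, 85 mm high, a handle at one side; its rim is 50 mm below the carton's top edge. Fragile: not to be touched.
- mouse: Bystander: silver-grey computer mouse, 105 x 58 x 32 mm, loose. Origin at the centre of its underside.
- red_cap: Bystander: small red plastic bowl-like cap, 64 mm across, 24 mm high, loose. Origin at the centre of its underside.
- bottle: Bystander: dark red drinking bottle, 68 mm across, 210 mm high, loose, standing. Origin at the centre of its underside.
- book: Bystander: pale closed book, 130 x 190 x 22 mm, loose. Origin at the centre of its underside.
- mug: The same mug; origin at the centre of its underside.
- carton_mouth (a point): Centre of the carton's mouth, level with its top edge (140 mm up). Below the mouth's +y half stand two packed boxes side by side, loose, each 55 mm along x, 60 mm along y (carton y 0 to 60 mm), centred at carton x = +38 and -38 mm: a tall grey one, its top 5 mm below the mouth, and a short white one, 75 mm below. Which is at which end changes and is not reported: feel or look.

How it is judged:
By the outcome, as a careful person would: the job done as asked, in the order asked, and still so for the second after the job is handed in, with the robot touching nothing.
It also fails if it takes over 56 s, if anything falls off the work surface, if the arm or the gripper's body presses on something with over 40 N, if the wrist force passes 120 N, or if a joint passes its speed limit or range.

## Robot

A 6-joint arm with a two-finger parallel gripper is mounted at the origin on the work surface. World frame = base frame: x ahead of the robot, y to its left, z up, the work surface at z = 0. Lengths are in m, angles in rad, forces in N, time in s.
With the tool pointing down it reaches from about 0.3 to 0.875 m from the base axis. Payload 6.4 kg.
Tool frame: the origin (TCP) lies midway between the tips of the shut fingers; the grasp point (between the pads) lies 19 mm behind it; z points along the fingers, y is the line along which they close (so a half turn about z gives the same grasp; the last joint's range is limited). The gripper opens to 85 mm and grips with 20 to 120 N. Pads are 22 mm wide; open, the fingers measure 114 mm over their backs; the gripper's body (76 mm by 85 mm) begins 54 mm behind the grasp point. The pads swing forward as they close: fully open they stand 13 mm farther back than shut.
Start: joints at [-1.318, 0.181, 1.607, -0, 1.354, -0.206], TCP at [0.255, -0.516, 0.231] pointing down, gripper open.
Joint ranges: [-2.99, 2.99], [-0.89, 2.07], [0.3, 2.58], [-1.14, 4.28], [0, 2.63], [-3.12, 3.12]. Speed limits (rad/s): [2.57, 2.57, 3.01, 3.14, 3.14, 3.14].

## Interface

Orientations are given as a unit quaternion [w, x, y, z].
In Python, from bench import status, camera, ctrl gives the robot as it stands. The module is installed in compiled form; this text tells all that it offers.
- The arm moves only by the shell command python3 -m handwheel 'ROWS'. ROWS is JSON, a list that holds one entry, the list of rows, each a list of 7 numbers: the opening, from -1 (shut) to 1 (fully open), then the shift along the tool's x, y, z in cm, then the turn, a rotation vector about the tool's x, y, z in degrees. A call has 1 to 10 rows; each row is the pose to reach, as a shift and turn from the pose commanded when the call began, along the tool's axes at that moment; what a row does not reach only later rows make up. A row lasts 1/8 s, in which the tool goes at most 62.5 mm and 10.7 degrees, less where a joint would pass 70% of its speed; a pose out of reach is approached as far as the arm can. A call with a gripper value outside its range is refused whole. The fingers move at their own pace and stop on an object; the grip force is fixed at half the most. Time passes only in rows, so rows that repeat a pose let the fingers close. It gives the time, the measured TCP pose, the force, the opening and the grip force at its end, in the units of the state.
- status.get_obs(): the state, without advancing time (a new reading comes with each control period).
- camera(name): name is "side" or "top" or "wrist"; returns a dict with "frame" (420x560x3 uint8, blue, green, red), "depth" (420x560 float32, m along the optical axis (not along the pixel's ray), 0 where there is no reading), "fx", "fy", "cx", "cy" (pixels), "dist" ([k1, k2, p1, p2, k3] as OpenCV has them; the pictures are not rectified), "extrinsics" (4x4, takes a point from camera to world coordinates); the wrist camera has in their place "hand_eye" (4x4, takes a point from camera to tool coordinates, whose origin is the TCP and whose axes are the flange's). Camera axes: x right, y down, z forward; pixel columns grow to the right and rows downward; lengths in m; the calibration is good to about 2 mm. A picture is of the moment at which its call begins: read the wrist's pose just before it.
- ctrl.hand_in(): hands the job in; it is judged then, once.
The state is a dict: "time_s": time; "q": joint angles; "dq": joint speeds; "joint_efforts": joint torques, N m; "eef_pos": TCP position; "eef_rot": TCP orientation; "wrist_force": force on the tool from outside, world axes, zero at the start; "torque": the same for the moment, N m; "opening": opening from 0.0 (shut) to 1.0 (fully open); "grasp_force": force on a finger pad.
Only numpy, scipy, OpenCV 4.12 (cv2) and the standard library are available. Lean on these libraries where they do the work, as an engineer would, in place of code of your own. Each camera call takes 0.05 s, during which the arm holds its last target. There are 200 camera calls.

## Working session

There is one attempt and no reset: what is moved stays moved. The work goes in short steps, Python scripts to look and compute and a shell command to move; the robot and the scene stay as the last step left them, time stands still between calls to the robot, and variables do not carry over. Pictures are saved under pics/ and viewed, at most 10 in all, crops included, and the job is handed in when it is done.

```bash
mkdir -p pics; cat > h.py <<'E'
import numpy as np, cv2
from bench import status, camera, ctrl
from scipy.spatial.transform import Rotation as R
def pose():
    o=status.get_obs(); q=o['eef_rot']; return np.array(o['eef_pos']), R.from_quat([q[1],q[2],q[3],q[0]]), o
def cloud(c, E):
    K=np.array([[c['fx'],0,c['cx']],[0,c['fy'],c['cy']],[0,0,1]]); h,w=c['depth'].shape
    u,v=np.meshgrid(np.arange(w),np.arange(h))
    n=cv2.undistortPoints(np.stack([u,v],-1).reshape(-1,1,2).astype(np.float32),K,np.array(c['dist'])).reshape(h,w,2)
    d=c['depth']; p=np.dstack([n[...,0]*d,n[...,1]*d,d]); E=np.array(E)
    return p@E[:3,:3].T+E[:3,3]
E
python3 - <<'E'
from h import *
ims=[]
for n in ["top","side"]:
    c=camera(n); P=cloud(c,c['extrinsics']); np.savez(f'{n}.npz',P=P,f=c['frame'],d=c['depth']); cv2.imwrite(f'pics/{n}0.png',c['frame']); print(n,np.array(c['extrinsics']).round(3).tolist(),c['fx'])
p,r,o=pose();print(p,r.as_matrix().round(2),o)
E
```

```text
top [[0.026, -0.997, 0.067, 0.476], [-1.0, -0.025, 0.01, -0.023], [-0.008, -0.067, -0.998, 1.141], [0.0, 0.0, 0.0, 1.0]] 381.5871897837936
side [[-0.487, 0.567, -0.665, 1.584], [0.873, 0.329, -0.359, 0.563], [0.015, -0.755, -0.655, 1.164], [0.0, 0.0, 0.0, 1.0]] 514.1222486126612
[ 0.25452714 -0.51503934  0.23046733] [[ 0.9   0.44 -0.  ]
 [ 0.44 -0.9   0.  ]
 [ 0.   -0.   -1.  ]] {'time_s': 0.1, 'q': array([-1.31832684e+00,  1.81471206e-01,  1.60791714e+00,  1.13181706e-05,
        1.35380032e+00, -2.06285936e-01]), 'dq': array([-0.00049053, -0.00336394, -0.00254957, -0.00120944,  0.00046276,
        0.00127402]), 'joint_efforts': array([ 6.74839030e-04, -4.45870042e+01, -3.52239811e+01, -1.66355239e-04,
        4.07257990e-03, -1.23176758e-05]), 'eef_pos': array([ 0.25452714, -0.51503934,  0.23046733]), 'eef_rot': array([-7.97920924e-04,  9.73808043e-01,  2.27370313e-01, -1.29018134e-05]), 'wrist_force': array([ 1.22331113, -0.57668997,  0.3180797 ]), 'torque': array([-0.04574423, -0.02551955, -0.0597286 ]), 'grasp_force': 0.0, 'opening': 1.0019120112016824}
```

View pics/top0.png

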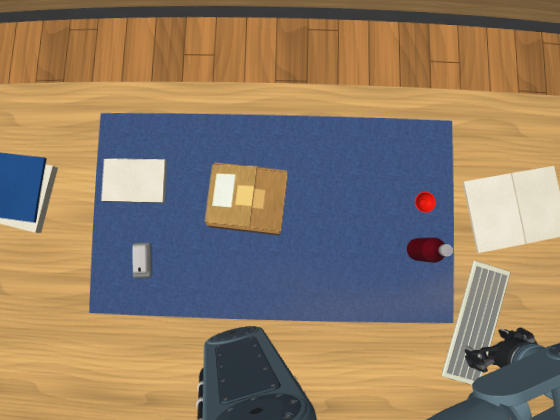

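View pics/side0.png

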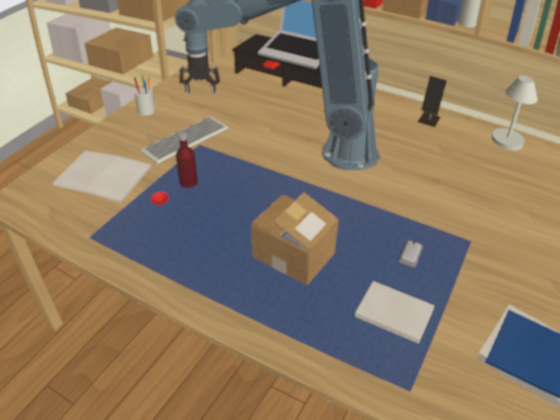

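The top view shows the carton at about (247,198). The top flap covers its left part, with the free edge near column 257, so carton +y is about world +y. The side view shows the ajar flap at (310,225). Next I fit the geometry from depth.

```bash
python3 - <<'E'
from h import *
z=np.load('top.npz');P=z['P'];f=z['f']
s=P[150:250,190:305].reshape(-1,3); m=s[:,2]>0.12; s=s[m]
print(len(s),s.min(0),s.max(0))
r=cv2.minAreaRect((s[:,:2]*1000).astype(np.float32));print(r,cv2.boxPoints(r))
for v in (175,198,222): print(v,[(u,P[v,u].round(3).tolist()) for u in range(203,296,6)])
z=np.load('side.npz');P2=z['P']
s2=P2[190:290,240:350].reshape(-1,3); print('side top',s2[s2[:,2]>.12].min(0),s2[:,:].max(0))
big=cv2.resize(np.hstack([z['f'][185:285,245:345],f[155:255,200:300]]),(800,400),interpolation=2);cv2.imwrite('pics/crop1.png',big)
E
```

```text
4934 [ 0.4757404  -0.0374642   0.12083943] [0.6861513 0.1766978 1.141052 ]
((581.1507568359375, 69.82510375976562), (204.13723754882812, 192.85464477539062), 84.72038269042969) [[475.74054  -22.9376  ]
 [667.77704  -40.683384]
 [686.561    162.5878  ]
 [494.52448  180.33359 ]]
175 [(203, [0.674, 0.215, 0.001]), (209, [0.675, 0.196, 0.003]), (215, [0.648, 0.151, 0.157]), (221, [0.648, 0.135, 0.159]), (227, [0.647, 0.118, 0.164]), (233, [0.646, 0.101, 0.176]), (239, [0.646, 0.086, 0.178]), (245, [0.645, 0.07, 0.184]), (251, [0.644, 0.054, 0.189]), (257, [0.653, 0.042, 0.144]), (263, [0.653, 0.026, 0.146]), (269, [0.653, 0.01, 0.146]), (275, [0.654, -0.006, 0.146]), (281, [0.655, -0.022, 0.141]), (287, [0.68, -0.04, 0.001]), (293, [0.681, -0.058, -0.001])]
198 [(203, [0.604, 0.212, -0.001]), (209, [0.588, 0.166, 0.147]), (215, [0.587, 0.148, 0.16]), (221, [0.587, 0.131, 0.166]), (227, [0.587, 0.115, 0.17]), (233, [0.587, 0.1, 0.172]), (239, [0.586, 0.083, 0.181]), (245, [0.586, 0.067, 0.187]), (251, [0.585, 0.052, 0.194]), (257, [0.591, 0.04, 0.145]), (263, [0.591, 0.024, 0.148]), (269, [0.593, 0.008, 0.143]), (275, [0.593, -0.007, 0.144]), (281, [0.593, -0.023, 0.143]), (287, [0.61, -0.041, 0.001]), (293, [0.611, -0.059, 0.001])]
222 [(203, [0.532, 0.209, 0.001]), (209, [0.525, 0.163, 0.153]), (215, [0.525, 0.146, 0.158]), (221, [0.525, 0.13, 0.161]), (227, [0.525, 0.113, 0.171]), (233, [0.525, 0.097, 0.174]), (239, [0.525, 0.081, 0.182]), (245, [0.525, 0.065, 0.189]), (251, [0.528, 0.053, 0.148]), (257, [0.528, 0.038, 0.146]), (263, [0.529, 0.022, 0.141]), (269, [0.529, 0.007, 0.144]), (275, [0.53, -0.009, 0.142]), (281, [0.53, -0.025, 0.139]), (287, [0.538, -0.043, -0.003]), (293, [0.539, -0.061, 0.004])]
side top [ 0.49815316 -0.04044279  0.12005622] [1.58425478 0.56301587 1.16428793]
```

View pics/crop1.png

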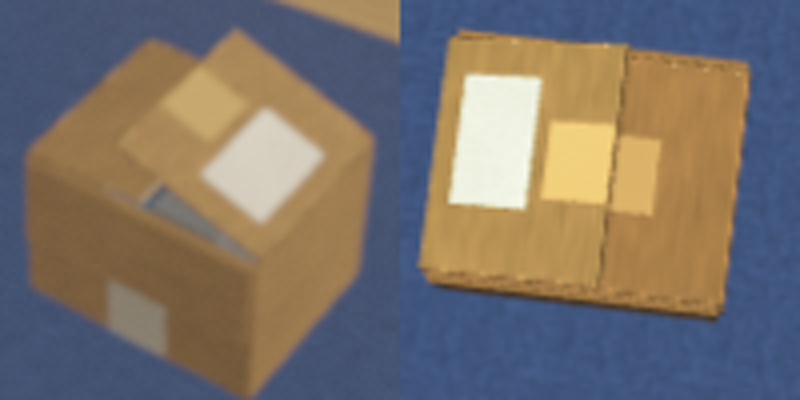

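The left crop shows grey box surface through the gap at (190,210), on the carton's +x end. So the short box should be at −x. Next: refit the carton pose and write a row helper.

```bash
cat >> h.py <<'E'
C=np.array([0.581,0.070,0]); YAW=np.radians(-5.3)
def rows(wps, **k):
    """wps: (carton x,y,z mm, tilt deg). prints shift cm / rotvec deg from present pose"""
    p,r,o=pose(); Z=R.from_euler('z',YAW)
    base=R.from_matrix(Z.as_matrix()@np.array([[0,1,0],[1,0,0],[0,0,-1.]]))
    for w in wps:
        t=C+Z.apply(np.array(w[:3])/1000); g=base*R.from_rotvec([0,np.radians(w[3]),0])
        print(w,(r.inv().apply(t-p)*100).round(1).tolist(),np.degrees((r.inv()*g).as_rotvec()).round(0).tolist())
def now():
    p,r,o=pose(); Z=R.from_euler('z',YAW); l=Z.inv().apply(p-C)*1000; zz=Z.inv().apply(r.apply([0,0,1]))
    print('t',round(o['time_s'],2),'carton',l.round(0),'tilt',round(np.degrees(np.arctan2(zz[1],-zz[2]))),'zx',zz[0].round(2),'F',np.round(o['wrist_force'],1),'q',np.round(o['q'],2))
E
python3 - <<'E'
from h import *
P=np.load('top.npz')['P'];f=np.load('top.npz')['f']
s=P[150:250,190:305].reshape(-1,3); s=s[(s[:,2]>0.125)&(s[:,2]<.3)]
lo=s[s[:,2]<.3]
r=cv2.minAreaRect((lo[:,:2]*1000).astype(np.float32));print(r,cv2.boxPoints(r).round().tolist())
fl=s[(s[:,2]>.153)]; Z=R.from_euler('z',YAW); l=Z.inv().apply(fl-C); print('flap x range',np.percentile(l[:,0],[1,99]),'y',np.percentile(l[:,1],[1,99]),np.polyfit(l[:,1],l[:,2],1))
hb=cv2.cvtColor(f,cv2.COLOR_BGR2HSV); b=P[225:270,400:460].reshape(-1,3); b=b[b[:,2]>.05]; print('bottle',b.min(0),b.max(0), np.median(b,0))
now(); rows([(0,-120,240,0),(0,-110,170,60)])
E
```

```text
((592.624755859375, 69.87837982177734), (201.82785034179688, 170.14613342285156), 84.75970458984375) [[499.0, -23.0], [668.0, -38.0], [687.0, 163.0], [517.0, 178.0]]
flap x range [-0.06388067  0.08734589] y [-0.02108914  0.09078328] [-0.34523205  0.18475259]
bottle [ 0.43406558 -0.45947388  0.05001519] [ 0.50179931 -0.02293758  1.141052  ] [ 0.46869124 -0.42043298  0.14130629]
t 0.1 carton [-271. -613.  230.] tilt 0 zx -0.0 F [ 1.2 -0.6  0.3] q [-1.32  0.18  1.61  0.    1.35 -0.21]
(0, -120, 240, 0) [48.9, -27.8, -0.9] [-0.0, -0.0, -58.0]
(0, -110, 170, 60) [49.4, -28.6, 6.1] [30.0, 54.0, -53.0]
```

```bash
sed -i 's/0.581,0.070,0/0.5926,0.070,0/' h.py; python3 -c "
from h import *
rows([(0,-130,250,0)])"
```

```text
(0, -130, 250, 0) [49.4, -26.4, -1.9] [-0.0, -0.0, -58.0]
```

```bash
python3 -m handwheel '[[[-1,2,-1,-10,0,0,0],[-1,8,-4,-10,0,0,-10],[-1,13,-7,-10,0,0,-20],[-1,19,-10,-10,0,0,-30],[-1,24,-13,-10,0,0,-40],[-1,30,-16,-10,0,0,-50],[-1,35,-20,-10,0,0,-58],[-1,40,-23,-8,0,0,-58],[-1,45,-26,-5,0,0,-58],[-1,48.3,-28.6,-2,0,0,-58]]]'; python3 -c "
from h import *
now(); rows([(0,-130,200,60),(0,-110,160,60)])"
```

```text
time_s: 1.35
eef_pos: [0.5574, -0.0525, 0.2575]
eef_rot: [0.001, 0.741, 0.671, 0.0]
wrist_force: [0.8, -0.7, 0.1]
opening: 0.001
grasp_force: 0.0
t 1.35 carton [ -24. -125.  257.] tilt 0 zx 0.0 F [ 0.8 -0.7  0.1] q [-0.31  0.12  1.62 -0.    1.4  -0.21]
(0, -130, 200, 60) [-0.5, 2.4, 5.8] [0.0, 60.0, -0.0]
(0, -110, 160, 60) [1.5, 2.3, 9.8] [0.0, 60.0, -0.0]
```

```bash
python3 -m handwheel '[[[-1,-0.5,2.4,1,0,10,0],[-1,-0.5,2.4,2,0,20,0],[-1,-0.5,2.4,3,0,30,0],[-1,-0.5,2.4,4,0,40,0],[-1,-0.5,2.4,5,0,50,0],[-1,-0.5,2.4,6,0,60,0],[-1,0,2.4,6,0,60,0],[-1,0,2.4,6,0,60,0]]]'; python3 - <<'E'
from h import *
now(); rows([(0,-80,159,60),(0,0,159,60)])
c=camera('side'); cv2.imwrite('pics/s1.png',cv2.resize(c['frame'][100:300,200:400],(600,600)))
E
```

```text
time_s: 2.35
eef_pos: [0.5803, -0.0563, 0.1982]
eef_rot: [-0.335, 0.642, 0.582, 0.37]
wrist_force: [0.2, 0.6, 0.4]
opening: -0.003
grasp_force: 0.0
t 2.35 carton [  -1. -127.  198.] tilt 60 zx 0.01 F [0.2 0.6 0.4] q [-0.72  0.55  1.54  0.8   1.76 -0.77]
(0, -80, 159, 60) [-1.0, 0.0, 6.0] [0.0, 0.0, -0.0]
(0, 0, 159, 60) [3.0, -0.0, 12.9] [0.0, 0.0, -0.0]
```

View pics/s1.png

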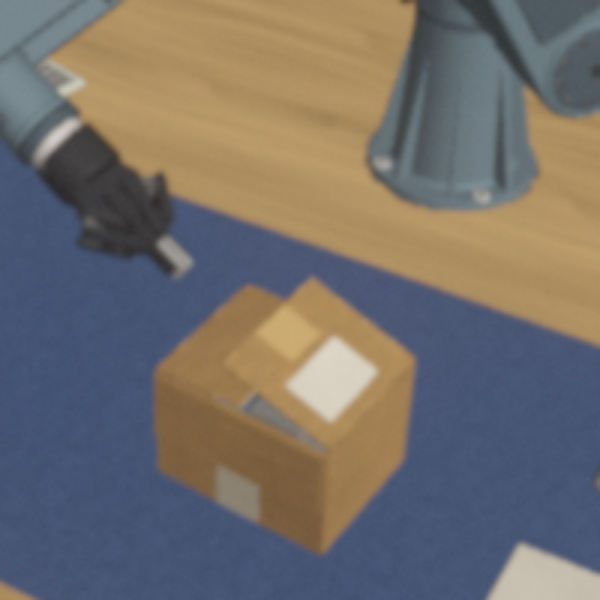

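The shut fingertips at (180,262) are tilted and clear of the carton, and the flap edge at (270,310) is still ajar. I'll move in low, under the edge.

```bash
python3 -m handwheel '[[[-1,-1,0,6,0,0,0],[-1,0,0,7.8,0,0,0],[-1,1,0,9.5,0,0,0],[-1,2,0,11.2,0,0,0],[-1,3,0,12.9,0,0,0],[-1,3,0,12.9,0,0,0]]]'; python3 - <<'E'
from h import *
now()
# tip path about hinge (100,145), r~100, 
rows([(0,0,178,60),(0,8,200,60),(0,25,222,60),(0,45,238,60),(0,75,248,60),(0,105,248,58),(0,135,238,52),(0,160,218,45),(0,180,190,38),(0,190,160,30)])
E
```

```text
time_s: 3.15
eef_pos: [0.5926, 0.0707, 0.1597]
eef_rot: [-0.336, 0.642, 0.582, 0.37]
wrist_force: [-0.2, -0.7, 0.1]
opening: 0.004
grasp_force: 0.0
t 3.15 carton [ -0.   1. 160.] tilt 60 zx 0.0 F [-0.2 -0.7  0.1] q [-0.54  0.53  1.66  0.9   1.58 -0.75]
(0, 0, 178, 60) [1.6, 0.0, -1.0] [0.0, 0.0, -0.0]
(0, 8, 200, 60) [3.9, 0.0, -1.4] [0.0, 0.0, -0.0]
(0, 25, 222, 60) [6.6, 0.0, -1.0] [0.0, 0.0, -0.0]
(0, 45, 238, 60) [9.0, -0.0, -0.1] [0.0, 0.0, -0.0]
(0, 75, 248, 60) [11.4, -0.0, 2.0] [0.0, 0.0, -0.0]
(0, 105, 248, 58) [12.9, -0.0, 4.6] [0.0, -2.0, -0.0]
(0, 135, 238, 52) [13.5, -0.1, 7.7] [0.0, -8.0, -0.0]
(0, 160, 218, 45) [13.0, -0.1, 10.9] [0.0, -15.0, -0.0]
(0, 180, 190, 38) [11.6, -0.1, 14.0] [0.0, -22.0, -0.0]
(0, 190, 160, 30) [9.5, -0.1, 16.4] [0.0, -30.0, -0.0]
```

```bash
python3 -m handwheel '[[[-1,0.8,0,-0.5,0,0,0],[-1,1.6,0,-1,0,0,0],[-1,2.7,0,-1.2,0,0,0],[-1,3.9,0,-1.4,0,0,0],[-1,5.2,0,-1.2,0,0,0],[-1,6.6,0,-1,0,0,0],[-1,7.8,0,-0.6,0,0,0],[-1,9,0,-0.1,0,0,0],[-1,10.2,0,1,0,0,0],[-1,10.2,0,1,0,0,0]]]'; python3 - <<'E'
from h import *
now()
rows([(0,75,248,60),(0,105,248,58),(0,135,238,52),(0,160,218,45),(0,180,190,38),(0,190,160,30),(0,190,145,30)])
c=camera('side'); cv2.imwrite('pics/s2.png',cv2.resize(c['frame'][100:300,200:400],(600,600)))
E
```

```text
time_s: 4.4
eef_pos: [0.5985, 0.1302, 0.2432]
eef_rot: [-0.336, 0.641, 0.582, 0.371]
wrist_force: [0.5, 0.2, 0.6]
opening: -0.003
grasp_force: 0.0
t 4.4 carton [  0.  60. 243.] tilt 60 zx 0.01 F [0.5 0.2 0.6] q [-0.45  0.38  1.68  0.95  1.6  -0.59]
(0, 75, 248, 60) [1.1, -0.0, 1.0] [0.0, -0.0, -0.0]
(0, 105, 248, 58) [2.6, -0.1, 3.6] [0.0, -2.0, -0.0]
(0, 135, 238, 52) [3.3, -0.1, 6.7] [0.0, -8.0, -0.0]
(0, 160, 218, 45) [2.8, -0.1, 9.9] [0.0, -15.0, -0.0]
(0, 180, 190, 38) [1.4, -0.1, 13.0] [0.0, -22.0, -0.0]
(0, 190, 160, 30) [-0.7, -0.1, 15.4] [0.0, -30.0, -0.0]
(0, 190, 145, 30) [-2.0, -0.1, 16.1] [0.0, -30.0, -0.0]
```

View pics/s2.png

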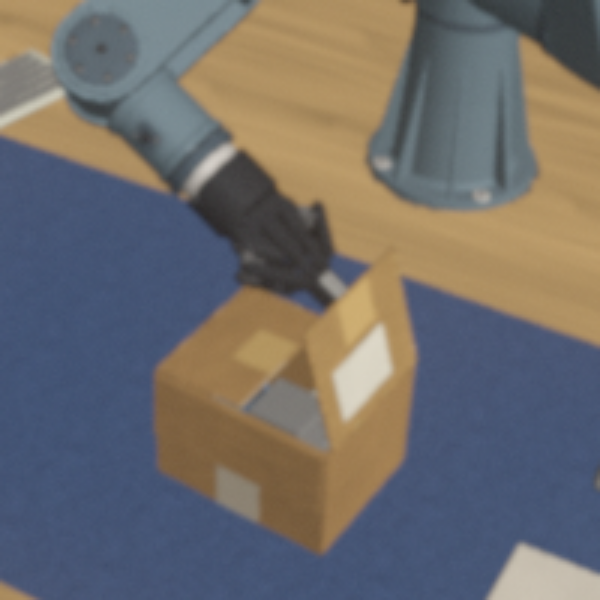

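The flap is lifted to about 65°, with fingertip contact at (335,285). The grey tall box top at (285,415) is at the +x end, as expected. I'll keep folding.

```bash
python3 -m handwheel '[[[-1,1.1,0,1,0,0,0],[-1,2.0,0,2.4,0,0,0],[-1,2.7,0,3.7,0,-2,0],[-1,3.1,0,5.2,0,-5,0],[-1,3.3,0,6.7,0,-8,0],[-1,3.1,0,8.4,0,-12,0],[-1,2.6,0,10.2,0,-16,0],[-1,1.4,0,13,0,-22,0],[-1,0.4,0,14.3,0,-26,0],[-1,-0.7,0,15.4,0,-30,0]]]'; python3 - <<'E'
from h import *
now()
rows([(0,190,140,30),(0,185,130,30),(0,130,230,0),(-36,60,240,-45)])
E
```

```text
time_s: 5.7
eef_pos: [0.6117, 0.2597, 0.1601]
eef_rot: [-0.172, 0.716, 0.649, 0.192]
wrist_force: [-0.8, -1.1, 0.3]
opening: 0.001
grasp_force: 0.8
t 5.7 carton [  1. 191. 160.] tilt 30 zx 0.0 F [-0.8 -1.1  0.3] q [-0.03  0.36  1.62  0.57  1.18 -0.16]
(0, 190, 140, 30) [-1.1, -0.2, 1.7] [0.0, 0.0, -0.0]
(0, 185, 130, 30) [-2.0, -0.2, 2.3] [0.0, 0.0, -0.0]
(0, 130, 230, 0) [-1.8, -0.1, -9.1] [0.0, -30.0, -0.0]
(-36, 60, 240, -45) [-7.4, -3.7, -13.5] [0.0, -75.0, -0.0]
```

```bash
python3 -m handwheel '[[[-1,-0.5,0,0.8,0,0,0],[-1,-1.1,0,1.5,0,0,0],[-1,-1.6,0,2.0,0,0,0],[-1,-1.6,0,2.0,0,0,0],[-1,-1.1,0,-2,0,0,0],[-1,-1.3,0,-7,0,-10,0],[-1,-1.8,0,-11,0,-20,0],[-1,-4.5,-1.5,-13,0,-30,0],[-1,-6,-2.7,-13.5,0,-40,0],[-1,-7.4,-3.6,-13.5,0,-50,0]]]'; python3 - <<'E'
from h import *
now()
rows([(-36,60,240,-45)])
c=camera('side'); cv2.imwrite('pics/s3.png',cv2.resize(c['frame'][100:300,200:400],(600,600)))
P=cloud(c,c['extrinsics']);Z=R.from_euler('z',YAW); l=Z.inv().apply((P-C).reshape(-1,3))*1000
m=(l[:,2]>90)&(abs(l[:,0])<60)&(l[:,1]>115)&(l[:,1]<235)&(l[:,2]<180); print('flap fit',m.sum(),np.polyfit(l[m,1],l[m,2],1),l[m].max(0))
m=(l[:,2]>100)&(l[:,0]<60)&(l[:,0]>-60)&(l[:,1]<10)&(l[:,1]>-90)&(l[:,2]<180); print('under',m.sum(),np.polyfit(l[m,1],l[m,2],1),np.percentile(l[m,1],98))
E
```

```text
time_s: 6.95
eef_pos: [0.5632, 0.1293, 0.2413]
eef_rot: [0.119, 0.731, 0.66, -0.129]
wrist_force: [-0.6, -0.2, -1.4]
opening: -0.002
grasp_force: 0.0
t 6.95 carton [-35.  56. 241.] tilt -20 zx 0.0 F [-0.6 -0.2 -1.4] q [ 0.2   0.29  1.49 -0.34  1.47  0.36]
(-36, 60, 240, -45) [0.4, -0.1, -0.0] [-0.0, -25.0, -1.0]
flap fit 1297 [ -0.21086238 167.00181392] [ 59.9828655  226.82242382 149.77766179]
under 837 [3.31037810e-03 1.47436526e+02] 5.039994500682439
```

View pics/s3.png

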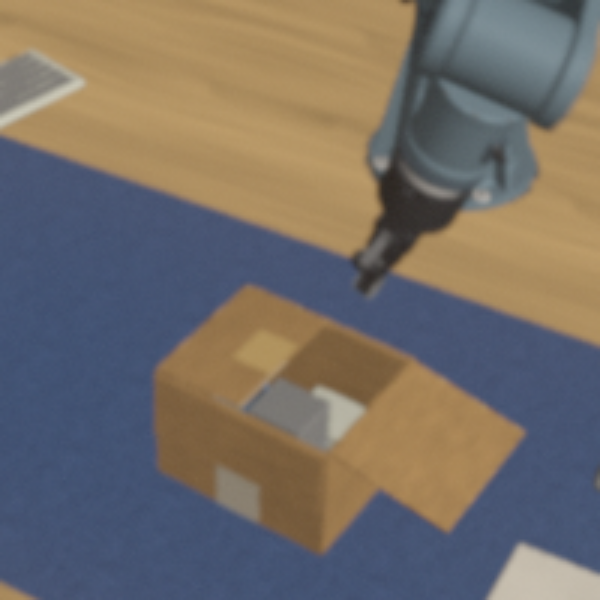

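The top flap is folded back past level, to about 3.35 rad, as seen at (450,450). The white short box at (340,405) is on the −x side and the grey tall one at (290,405) on +x. I'll go in on the −x side with the fingers tilted about −40°.

```bash
python3 -m handwheel '[[[-1,0,0,0,0,-10,0],[-1,0,0,0,0,-20,0],[-1,0,0,0,0,-20,0],[-1,0,0,0,0,-20,0]]]'; python3 - <<'E'
from h import *
now()
rows([(-36,60,190,-40),(-36,-8,106,-40)])
E
```

```text
time_s: 7.5
eef_pos: [0.5629, 0.1301, 0.2394]
eef_rot: [0.228, 0.697, 0.631, -0.253]
wrist_force: [-1.2, 0.7, 0.7]
opening: -0.001
grasp_force: 0.0
t 7.5 carton [-35.  57. 239.] tilt -40 zx -0.01 F [-1.2  0.7  0.7] q [ 0.34  0.45  1.4  -0.62  1.62  0.52]
(-36, 60, 190, -40) [3.4, -0.1, 3.6] [-0.0, -0.0, -0.0]
(-36, -8, 106, -40) [3.5, -0.0, 14.4] [-0.0, -0.0, -0.0]
```

```bash
python3 -m handwheel '[[[-1,3.5,0,2,0,0,0],[-1,3.5,0,5,0,0,0],[-1,3.5,0,8,0,0,0],[-1,3.5,0,10,0,0,0],[-1,3.5,0,12,0,0,0],[-1,3.5,0,13.2,0,0,0],[-1,3.5,0,14.4,0,0,0],[-1,3.5,0,14.4,0,0,0]]]'; python3 - <<'E'
from h import *
now()
rows([(-36,-8,125,-40),(-36,-12,150,-45),(-36,-20,176,-50),(-36,-35,202,-55),(-36,-55,222,-55),(-36,-80,232,-55),(-36,-105,233,-53),(-36,-130,225,-48),(-36,-155,207,-42)])
E
```

```text
time_s: 8.5
eef_pos: [0.5561, 0.0648, 0.1063]
eef_rot: [0.229, 0.697, 0.63, -0.254]
wrist_force: [0.7, -0.0, -0.2]
opening: -0.002
grasp_force: 0.0
t 8.5 carton [-36.  -9. 106.] tilt -40 zx -0.01 F [ 0.7 -0.  -0.2] q [ 0.25  0.55  1.56 -0.66  1.37  0.6 ]
(-36, -8, 125, -40) [-1.2, -0.0, -1.5] [-0.0, 0.0, -0.0]
(-36, -12, 150, -45) [-3.1, -0.0, -3.1] [-0.0, -5.0, -0.0]
(-36, -20, 176, -50) [-5.4, -0.0, -4.6] [-0.0, -10.0, -0.0]
(-36, -35, 202, -55) [-8.2, 0.0, -5.6] [-0.0, -15.0, -0.0]
(-36, -55, 222, -55) [-11.0, 0.0, -5.9] [-0.0, -15.0, -0.0]
(-36, -80, 232, -55) [-13.6, 0.0, -5.0] [-0.0, -15.0, -0.0]
(-36, -105, 233, -53) [-15.5, 0.1, -3.5] [-0.0, -13.0, -0.0]
(-36, -130, 225, -48) [-16.9, 0.1, -1.3] [-0.0, -8.0, -0.0]
(-36, -155, 207, -42) [-17.7, 0.1, 1.7] [-0.0, -2.0, -0.0]
```

```bash
python3 -m handwheel '[[[-1,-0.6,0,-0.8,0,0,0],[-1,-1.2,0,-1.5,0,0,0],[-1,-2.2,0,-2.3,0,-3,0],[-1,-3.1,0,-3.1,0,-5,0],[-1,-4.2,0,-3.8,0,-7,0],[-1,-5.4,0,-4.6,0,-10,0],[-1,-6.7,0,-5.1,0,-13,0],[-1,-8,0,-5.4,0,-15,0],[-1,-9.3,0,-5.4,0,-15,0],[-1,-10.5,0,-5.3,0,-15,0]]]'; python3 - <<'E'
from h import *
now()
rows([(-36,-68,220,-55),(-36,-80,223,-55),(-36,-105,224,-53),(-36,-130,214,-48),(-36,-155,197,-42),(-36,-172,175,-36),(-36,-178,150,-30),(-36,-175,130,-30)])
c=camera('side'); cv2.imwrite('pics/s4.png',cv2.resize(c['frame'][100:300,200:400],(600,600)))
E
```

```text
time_s: 9.75
eef_pos: [0.5515, 0.0183, 0.2153]
eef_rot: [0.31, 0.658, 0.595, -0.342]
wrist_force: [0.2, 2.1, -2.9]
opening: -0.003
grasp_force: 0.9
t 9.75 carton [-36. -55. 215.] tilt -55 zx -0.01 F [ 0.2  2.1 -2.9] q [ 0.26  0.49  1.54 -0.87  1.58  0.57]
(-36, -68, 220, -55) [-1.1, 0.0, 0.8] [-0.0, -0.0, -0.0]
(-36, -80, 223, -55) [-2.1, 0.0, 1.6] [-0.0, -0.0, -0.0]
(-36, -105, 224, -53) [-3.6, 0.1, 3.6] [-0.0, 2.0, -0.0]
(-36, -130, 214, -48) [-4.2, 0.1, 6.2] [-0.0, 7.0, -0.0]
(-36, -155, 197, -42) [-4.2, 0.1, 9.2] [-0.0, 13.0, -0.0]
(-36, -172, 175, -36) [-3.4, 0.1, 11.9] [-0.0, 19.0, -0.0]
(-36, -178, 150, -30) [-1.7, 0.1, 13.8] [-0.0, 25.0, -0.0]
(-36, -175, 130, -30) [0.1, 0.1, 14.7] [-0.0, 25.0, -0.0]
```

View pics/s4.png

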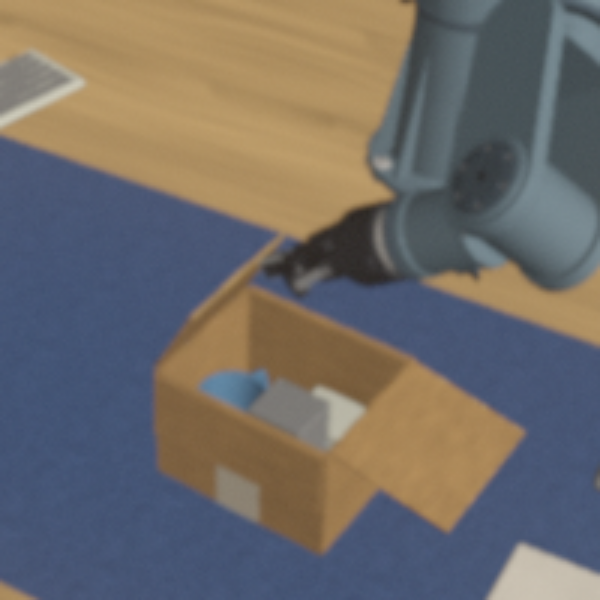

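The under flap is steep now, with the fingertip on it at (270,265), and the mug can be seen at (235,388). I'll carry on over and down.

```bash
python3 -m handwheel '[[[-1,-1.1,0,0.8,0,0,0],[-1,-2.1,0,1.6,0,0,0],[-1,-3,0,2.6,0,1,0],[-1,-3.6,0,3.6,0,2,0],[-1,-4,0,4.9,0,4,0],[-1,-4.2,0,6.2,0,7,0],[-1,-4.2,0,7.7,0,10,0],[-1,-4.2,0,9.2,0,13,0],[-1,-3.4,0,11.9,0,19,0],[-1,-2.6,0,12.9,0,22,0]]]'; python3 - <<'E'
from h import *
now()
rows([(-36,-178,150,-30),(-36,-177,135,-30),(-36,-175,127,-30),(-36,-120,260,0)])
E
```

```text
time_s: 11.05
eef_pos: [0.5394, -0.103, 0.1623]
eef_rot: [0.19, 0.712, 0.643, -0.21]
wrist_force: [-0.1, -0.9, 2.9]
opening: -0.001
grasp_force: 1.1
t 11.05 carton [ -37. -177.  162.] tilt -33 zx -0.0 F [-0.1 -0.9  2.9] q [-0.09  0.29  1.74 -0.62  1.2   0.27]
(-36, -178, 150, -30) [0.6, 0.1, 1.1] [-0.0, 3.0, -0.0]
(-36, -177, 135, -30) [1.5, 0.1, 2.3] [-0.0, 3.0, -0.0]
(-36, -175, 127, -30) [2.1, 0.1, 2.8] [-0.0, 3.0, -0.0]
(-36, -120, 260, 0) [-0.5, 0.1, -11.3] [-0.0, 33.0, -1.0]
```

```bash
python3 -m handwheel '[[[-1,0.6,0,1.1,0,3,0],[-1,1.1,0,1.8,0,3,0],[-1,1.5,0,2.3,0,3,0],[-1,2.0,0,2.7,0,3,0],[-1,2.0,0,2.7,0,3,0],[-1,1,0,-2,0,3,0],[-1,0,0,-7,0,10,0],[-1,-0.5,0,-12,0,20,0],[-1,-0.5,0,-16,0,30,0],[-1,-4,0,-20,0,33,0]]]'; python3 - <<'E'
from h import *
now()
c=camera('side'); cv2.imwrite('pics/s5.png',cv2.resize(c['frame'][100:300,200:400],(600,600)))
P=cloud(c,c['extrinsics']);Z=R.from_euler('z',YAW)
for n in('side','top'):
  c=camera(n);P=cloud(c,c['extrinsics']); l=Z.inv().apply((P-C).reshape(-1,3))*1000
  for a,b in((115,225),(-190,-115)):
    m=(l[:,2]>80)&(abs(l[:,0])<60)&(l[:,1]>a)&(l[:,1]<b)&(l[:,2]<170)
    if m.sum()>20: print(n,a,m.sum(),np.polyfit(l[m,1],l[m,2],1))
E
```

```text
time_s: 12.3
eef_pos: [0.5464, -0.0248, 0.3522]
eef_rot: [-0.002, 0.741, 0.672, 0.001]
wrist_force: [0.7, 0.0, -0.1]
opening: -0.002
grasp_force: 0.0
t 12.3 carton [-37. -99. 352.] tilt 0 zx -0.0 F [ 0.7  0.  -0.1] q [-0.26  0.04  1.52  0.    1.58 -0.17]
side 115 1290 [ -0.20937556 166.70130073]
side -190 492 [  0.27234693 169.5037165 ]
top 115 1685 [ -0.20343397 164.45015614]
```

View pics/s5.png

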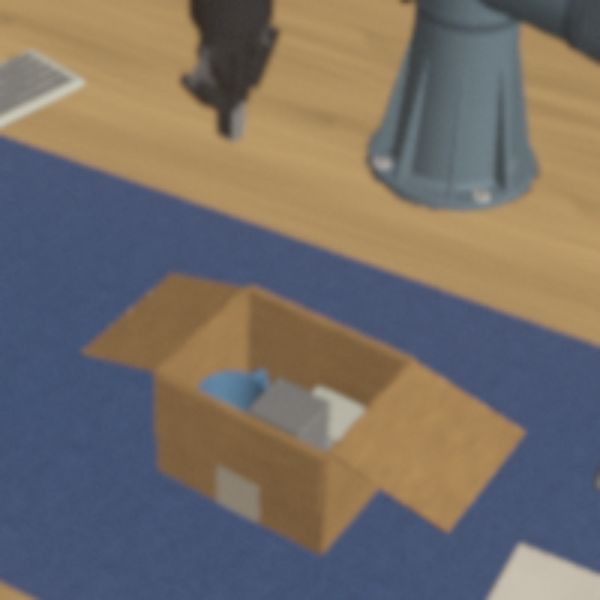

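Both flaps droop outward, the left one at (165,320) and the right one at (450,450). The mug at (235,388) is open to view and the gripper is clear. I'll move the arm off to the side and hand in.

```bash
python3 -m handwheel '[[[-1,-4,0,-2,0,0,0],[-1,-9,0,-2,0,0,0],[-1,-14,0,-2,0,0,0],[-1,-17,0,-2,0,0,0],[-1,-17,0,-2,0,0,0]]]' && python3 -c "
from bench import ctrl
print(ctrl.hand_in())"
```

```text
time_s: 13.08
eef_pos: [0.5295, -0.196, 0.3693]
eef_rot: [-0.002, 0.742, 0.67, -0.001]
wrist_force: [-0.4, 0.5, -0.6]
opening: 0.002
grasp_force: 0.0
the job is handed in; nothing more can be done
None
```

I folded the top flap back first, then the under flap, and both now droop past level with the mug open to view. The robot is clear of everything, and I handed the job in at about 13 s; no verdict came back.

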